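Hang the grading frame on the hook stand and tug to check it

TASK

Lift the colour-grading frame out of its wooden rack and hang it by both wire eyes on the two hooks of the stand, sample stones facing forward, the way the hooks point. While still holding it, tug it down gently, with about 8 N more than its own weight and never a hard pull or knock (25 N on the hooks is too much), and keep that pull for a full second to make sure that both hooks hold; then let go and leave it hanging still, with the other things on the table undisturbed.

Things in the scene. Friction and masses are not known exactly. Their poses are not given: they have to be found in the camera images.
- frame: Colour-grading frame: aluminium, 180 mm wide (y), 12 thick (x), 100 high plus handle and eyes, purple sample stones on its front (-x), 0.24 to 0.42 kg. Black handle block mid-top and a wire eye on each side of it. Origin: centre of the underside; z up, y to its left. It starts upright in the rack's groove, underside 10 mm above the table, front towards the robot within 0.3 rad.
- handle_top (a point): Centre of the top face of the frame's handle: a black block 36 mm wide (frame y), 12 mm thick (frame x), from 100 to 152 mm above the frame's underside. Pinch it across its 12 mm, from above.
- eye_left (a point): Middle of the underside of the upper wire of the frame's left (+y) eye, 70 mm left of centre, 154 mm above the frame's underside; this rests on the hook when hung. The eye is a rigid rectangular loop in the plane of the frame, of 5 mm steel wire, open 28 mm wide (y) and 54 mm high (100 to 154 mm above the underside).
- eye_right (a point): The same point of the right (-y) eye, 70 mm right of the frame's centre.
- rack: Fixed wooden block 70 x 210 mm (x, y), 35 mm high, with a groove along its y, 15 mm wide, 25 mm deep and 191 mm long, in which the frame stands; the frame must be lifted straight up by more than 25 mm to come clear. Origin: centre of the underside.
- stand: Fixed hook stand, grey foot plate 12 mm thick from 10 mm before to 160 mm behind its origin. Behind (+x), posts and a black clamp carry a yellow bar along y (front face at x = 112 mm, top 5 mm above the hooks' top, nothing above it) with two level hooks running forward (-x) at y = +70 and -70 mm. Origin: on the table top, under the middle of the hanging place; z up, y left.
- hook_left (a point): Fixed point in the stand's frame at x 0, y +70, z 215 mm: NOMINAL top of the left hook. The clamp is set by hand, so both hooks truly lie together from 12 mm below to 12 mm above it; this reading does not show that: feel for it. Bar and hooks are sprung: they give 2.5 mm down per 10 N, at most 9 mm. Hooks are level 8 mm round steel.
- hook_right (a point): The same nominal point of the right hook, at y -70 mm. Each hook runs from the yellow bar to a tip turned up at x = -35 mm (rod centre line, the rod's outside at -39), whose top is 12 mm above the hook's top. The frame may hang anywhere between tip and bar.
- stone_a: Bystander, to be left alone: purple amethyst with a dark rind, standing on its cut base, 52 mm across, 75 mm high. Origin: centre of its underside.
- stone_b: Bystander, to be left alone: amethyst, 64 mm across, 95 mm high. Origin: centre of its underside.
- stone_c: Bystander, to be left alone: amethyst, 68 mm across, 100 mm high. Origin: centre of its underside.
- stone_d: Bystander, to be left alone: amethyst, 60 mm across, 85 mm high. Origin: centre of its underside.
- loupe: Bystander, to be left alone: round black eye loupe, 52 mm across, 26 mm high. Origin: centre of its underside.
- brush: Bystander, to be left alone: hand brush lying on the table, about 200 mm long. Origin: middle of its length, on the underside.
- bottle: Bystander, to be left alone: blue bottle, 56 mm across, 150 mm high. Origin: centre of its underside.
Not all that is in view belongs to the job. Of the things that look like the frame, the largest one is meant.

How it is judged:
On the way, in this order (a step that is already met when the one before it is completed fails the run):
1. both hooks are through both eyes of the frame (x of eye_left in the frame of stand between -0.031 and 0.112 m and y of eye_left in the frame of stand between 0.056 and 0.084 m and z of eye_left in the frame of stand between 0.19 and 0.255 m and x of eye_right in the frame of stand between -0.031 and 0.112 m and y of eye_right in the frame of stand between -0.084 and -0.056 m and z of eye_right in the frame of stand between 0.19 and 0.255 m), for 0.1 s.
2. still held by the fingers, the frame is pulled down onto both hooks with a steady total of 7 to 16 N (its own weight of 2.4 to 4.1 N included) for half a second (x of eye_left in the frame of stand between -0.031 and 0.112 m and y of eye_left in the frame of stand between 0.056 and 0.084 m and z of eye_left in the frame of stand between 0.19 and 0.232 m and x of eye_right in the frame of stand between -0.031 and 0.112 m and y of eye_right in the frame of stand between -0.084 and -0.056 m and z of eye_right in the frame of stand between 0.19 and 0.232 m and contact force between frame and stand between 7 and 16 N and contact force between the fingers and frame above 2 N), for 0.5 s.
At the end, for the whole second after the job is handed in: The frame hangs upright (within 0.12 rad) and still (under 0.03 m/s and 0.3 rad/s) with the upper wires of both eyes resting on the two hooks, between the upturned tips and the bar, left eye on the left hook, released by the fingers (x of eye_left in the frame of stand between -0.031 and 0.112 m and y of eye_left in the frame of stand between 0.056 and 0.084 m and z of eye_left in the frame of stand between 0.19 and 0.232 m and x of eye_right in the frame of stand between -0.031 and 0.112 m and y of eye_right in the frame of stand between -0.084 and -0.056 m and z of eye_right in the frame of stand between 0.19 and 0.232 m and contact force between frame and stand above 1 N and angle between frame's own z axis and vertical below 0.12 rad and linear speed of frame below 0.03 m/s and angular speed of frame below 0.3 rad/s); the robot touches nothing.
It fails at once if the frame loads or knocks the hook stand with more than 25 N (contact force between frame and stand above 25 N).
It fails at once if the frame is tipped over by more than 0.6 rad (angle between frame's own z axis and vertical above 0.6 rad).
It fails at once if a bystander is moved by more than 20 mm (distance of any of stone_a, stone_b, stone_c, stone_d, loupe, brush, bottle from where it was at the start of the episode above 0.02 m).
It also fails if it takes over 69 s, if anything falls off the work surface, if the arm or the gripper's body presses on something with over 40 N, if the wrist force passes 120 N, or if a joint passes its speed limit or range.

ROBOT

A 7-joint arm with a two-finger parallel gripper is mounted at the origin on the work surface. World frame = base frame: x ahead of the robot, y to its left, z up, the work surface at z = 0. Lengths are in m, angles in rad, forces in N, time in s.
With the tool pointing down it reaches from about 0.375 to 0.925 m from the base axis. Payload 3.1 kg.
Tool frame: the origin (TCP) lies midway between the tips of the shut fingers; the grasp point (between the pads) lies 19 mm behind it; z points along the fingers, y is the line along which they close (so a half turn about z gives the same grasp; the last joint's range is limited). The gripper opens to 85 mm and grips with 20 to 120 N. Pads are 22 mm wide; open, the fingers measure 114 mm over their backs; the gripper's body (76 mm by 85 mm) begins 54 mm behind the grasp point. The pads swing forward as they close: fully open they stand 13 mm farther back than shut.
Start: joints at [-1.254, 0.383, 0.044, 1.598, -0.018, 1.161, -0.05], TCP at [0.262, 0.595, 0.231] pointing down, gripper open.
Joint ranges: [-2.61, 2.61], [-0.41, 2.15], [-1.48, 1.57], [0, 2.5], [-1.57, 4.71], [0.05, 1.97], [-2.85, 2.85]. Speed limits (rad/s): [2.79, 2.79, 3.14, 3.14, 3.14, 3.14, 3.14].

INTERFACE

Orientations are given as a unit quaternion [w, x, y, z].
In Python, from bench import * gives the robot as it stands.
- The arm moves only by the tool apply_moves, never from a script. Its argument "motion" is a list of rows, each a list of 7 numbers: the shift along the tool's x, y, z in mm, then the turn, a rotation vector about the tool's x, y, z in rad, then the opening in per cent of the stroke, from 0 (shut) to 100 (fully open). A call has exactly 10 rows; each row is the pose to reach, as a shift and turn from the pose commanded when the call began, along the tool's axes at that moment; what a row does not reach only later rows make up. A row lasts 1/8 s, in which the tool goes at most 62.5 mm and 10.7 degrees, less where a joint would pass 70% of its speed; a pose out of reach is approached as far as the arm can. A call with a gripper value outside its range is refused whole. The fingers move at their own pace and stop on an object; "force" is the grip in N (left out, the last holds). Time passes only in rows, so rows that repeat a pose let the fingers close, or fill a call up. It gives the time, the measured TCP pose, the force, the opening and the grip force at its end, in the units of the state.
- sense(): the state, without advancing time (a new reading comes with each control period).
- capture(name): name is "scene" or "side" or "wrist"; returns (picture, depth): 420x560x3 uint8, blue, green, red; 420x560 float32, m along the optical axis (not along the pixel's ray), 0 where there is no reading.
- camera_info(name): a dict with "fx", "fy", "cx", "cy" (pixels), "rvec" (rotation vector, rad) and "tvec" (3), from world to camera coordinates, as OpenCV has them; the wrist camera has in their place "tool_from_camera" (4x4, takes a point from camera to tool coordinates, whose origin is the TCP and whose axes are the flange's). Camera axes: x right, y down, z forward; pixel columns grow to the right and rows downward; lengths in m; the calibration is good to about 2 mm. A picture is of the moment at which its call begins: read the wrist's pose just before it. camera_info takes no time and is no camera call.
- close_job(): hands the job in; it is judged then, once.
The state is a dict: "clock": time; "qpos": joint angles; "qvel": joint speeds; "effort": joint torques, N m; "tool_pos": TCP position; "eef_rot": TCP orientation; "wrist_force": force on the tool from outside, world axes, zero at the start; "wrist_torque": the same for the moment, N m; "width": finger opening in m; "grip_force": force on a finger pad.
Only numpy, scipy, OpenCV 4.12 (cv2) and the standard library are available. Lean on these libraries where they do the work, as an engineer would, in place of code of your own. Each camera call takes 0.05 s, during which the arm holds its last target. There are 200 camera calls.

## Working session

There is one attempt and no reset: what is moved stays moved. The work goes in short steps, Python scripts to look and compute and a tool call to move; the robot and the scene stay as the last step left them, time stands still between calls to the robot, and variables do not carry over. Pictures are saved under pics/ and viewed, at most 10 in all, crops included, and the job is handed in when it is done.

Besides the shell and the picture viewer there is one more tool, called after ">>>" as name([rows], argument=value, ...), one row to a line, values as JSON. apply_moves: Moves the arm, as the interface text tells. Its arguments: {"type":"object","properties":{"motion":{"type":"array"},"force":{"type":"number"}},"required":["motion"]}

```bash
mkdir -p pics
python3 - <<'E'
from bench import *
import cv2,numpy as np
s=sense();print(s['clock'],s['tool_pos'],s['eef_rot'],s['wrist_force'],s['width'])
for n in("scene","side"):
    i,d=capture(n);cv2.imwrite(f"pics/{n}0.png",i);np.save(f"pics/{n}0.npy",d);np.save(f"pics/{n}0i.npy",i)
    print(n,camera_info(n))
print(camera_info("wrist"))
E
```

```text
0.0 [0.26158274 0.59399493 0.22987872] [-1.87799488e-04  2.05870579e-01  9.78578330e-01 -1.31224379e-03] [ 0.15388863  0.57955119 -0.78723622] 0.0857633703054312
scene {'fx': 457.27133268275685, 'fy': 457.27133268275685, 'cx': 282.5339255783261, 'cy': 214.5855864729438, 'rvec': array([ 1.10222287,  2.46378264, -0.94387333]), 'tvec': array([ 0.31665557, -0.16293986,  1.81812721])}
side {'fx': 462.89202746765733, 'fy': 462.89202746765733, 'cx': 284.4044270595558, 'cy': 208.17623702128236, 'rvec': array([ 2.09561777, -0.24897918,  0.12165409]), 'tvec': array([-0.4618725 ,  0.20211548,  1.17708157])}
{'fx': 372.2549594156321, 'fy': 372.2549594156321, 'cx': 287.14647586743234, 'cy': 216.5784189277775, 'tool_from_camera': array([[ 1.50511453e-03, -9.45984734e-01, -3.24207678e-01,
         8.37674072e-02],
       [ 9.99998772e-01,  1.56554522e-03,  7.44300954e-05,
         1.59284947e-04],
       [ 4.37152046e-04, -3.24207392e-01,  9.45985928e-01,
        -1.42593958e-01],
       [ 0.00000000e+00,  0.00000000e+00,  0.00000000e+00,
         1.00000000e+00]])}
```

View pics/scene0.png

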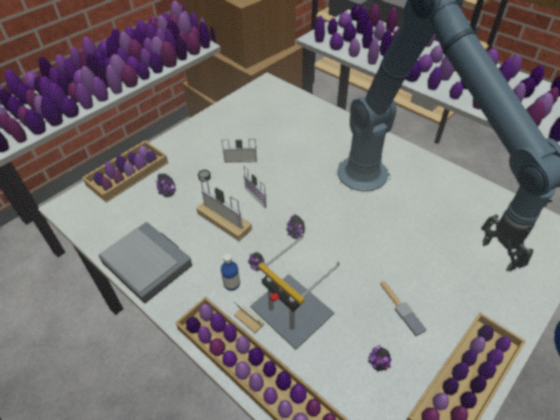

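View pics/side0.png

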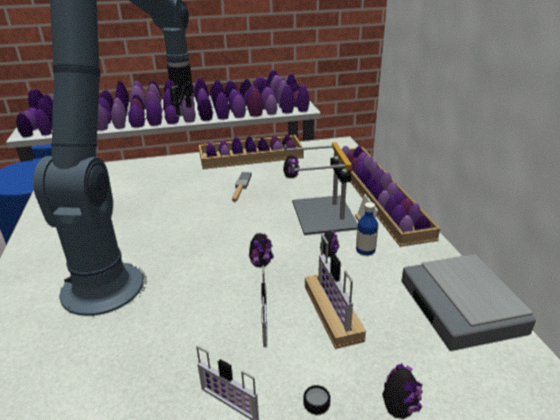

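Frame candidates in the scene view are: in the rack at (222,207), loose at (255,188), and loose at (240,150). I choose the one in the wooden rack, which is the largest and stands in its groove, and check it in a crop. The stand is at (290,295), with its yellow bar at (281,283) and hook tips at about (298,238) and (337,264).

```bash
cat > h.py <<'E'
import cv2,numpy as np
from bench import *
from scipy.spatial.transform import Rotation as R
def cloud(n,d,pose=None):
    c=camera_info(n);v,u=np.mgrid[:d.shape[0],:d.shape[1]]
    p=np.stack([(u-c['cx'])/c['fx']*d,(v-c['cy'])/c['fy']*d,d],-1)
    if n=="wrist":
        T=c['tool_from_camera'];p=p@T[:3,:3].T+T[:3,3]
        q=pose['eef_rot'];return p@R.from_quat([q[1],q[2],q[3],q[0]]).as_matrix().T+pose['tool_pos']
    M=cv2.Rodrigues(c['rvec'])[0];return (p-c['tvec'])@M
E
python3 - <<'E'
from h import *
def st(a,p): 
    q=p[a]; print(len(q), np.round(np.percentile(q,[2,50,98],axis=0),3).tolist()); return q
def line(q):
    c=q[:,:2].mean(0);w=np.linalg.svd(q[:,:2]-c)[2][0];return c.round(4),(np.degrees(np.arctan2(w[1],w[0]))%180).round(2)
I={}
for n in("scene","side"):
    i=np.load(f"pics/{n}0i.npy");d=np.load(f"pics/{n}0.npy");p=cloud(n,d);h=cv2.cvtColor(i,cv2.COLOR_BGR2HSV);v,u=np.mgrid[:420,:560]
    ok=d>0
    box=(u>190)&(u<255)&(v>175)&(v<240) if n=="scene" else (u>300)&(u<368)&(v>225)&(v<348)
    print(n);
    wood=ok&box&(h[...,0]>8)&(h[...,0]<22)&(h[...,1]>100)&(p[...,2]>.025)&(p[...,2]<.045)
    print('rack');q=st(wood,p);print(line(q), cv2.minAreaRect((q[:,:2]*1000).astype(np.float32)))
    fr=ok&box&(p[...,2]>.05)&(p[...,2]<.19)
    print('frame');q=st(fr,p)
    fr2=fr&(p[...,2]<.105); print('plate');q=st(fr2,p);print(line(q), cv2.minAreaRect((q[:,:2]*1000).astype(np.float32)))
    hd=fr&(i.max(-1)<60)&(p[...,2]>.11); print('handle');q=st(hd,p);print(line(q))
    y=ok&(h[...,0]>18)&(h[...,0]<32)&(h[...,1]>170)&(p[...,2]>.15)&(p[...,2]<.3);print('bar');q=st(y,p);print(line(q), cv2.minAreaRect((q[:,:2]*1000).astype(np.float32)))
    fb=(u>245)&(u<340)&(v>270)&(v<350) if n=="scene" else (u>285)&(u<362)&(v>190)&(v<235)
    f=ok&fb&(p[...,2]>.007)&(p[...,2]<.02)&(i.max(-1)<130);print('foot');q=st(f,p);print(cv2.minAreaRect((q[:,:2]*1000).astype(np.float32)))
a=np.load("pics/scene0i.npy")[130:350,180:350];b=np.load("pics/side0i.npy")[140:350,250:400]
cv2.imwrite("pics/crop1.png",np.hstack([cv2.resize(a,(400,500)),cv2.resize(b,(400,500))]))
E
```

```text
scene
rackTraceback (most recent call last):
  File "<stdin>", line 13, in <module>
  File "<stdin>", line 3, in st
    return _quantile_unchecked(
        a, q, axis, out, overwrite_input, method, keepdims, weights)
    return _ureduce(a,
                    func=_quantile_ureduce_func,
    ...<5 lines>...
                    overwrite_input=overwrite_input,
                    method=method)
    r = func(a, **kwargs)
    result = _quantile(arr,
                       quantiles=q,
    ...<2 lines>...
                       out=out,
                       weights=wgt)
    slices_having_nans = np.isnan(arr[-1, ...])
                                  ~~~^^^^^^^^^
IndexError: index -1 is out of bounds for axis 0 with size 0
```

```bash
cat > m.py <<'E'
from h import *
def st(a,p): 
    q=p[a]; print(len(q)); 
    if len(q)<5: return
    print(np.round(np.percentile(q,[2,50,98],axis=0),3).tolist());c=q[:,:2].mean(0);w=np.linalg.svd(q[:,:2]-c,full_matrices=False)[2][0];print('  line',c.round(4),(np.degrees(np.arctan2(w[1],w[0]))%180).round(2),'rect',np.round(np.hstack(cv2.minAreaRect((q[:,:2]*1000).astype(np.float32))),1))
a=np.load("pics/scene0i.npy")[130:350,180:350];b=np.load("pics/side0i.npy")[140:350,250:400]
cv2.imwrite("pics/crop1.png",np.hstack([cv2.resize(a,(400,500)),cv2.resize(b,(400,500))]))
for n in("scene","side"):
    i=np.load(f"pics/{n}0i.npy");d=np.load(f"pics/{n}0.npy");p=cloud(n,d);h=cv2.cvtColor(i,cv2.COLOR_BGR2HSV);v,u=np.mgrid[:420,:560]
    ok=d>0
    box=(u>190)&(u<255)&(v>175)&(v<240) if n=="scene" else (u>300)&(u<368)&(v>225)&(v<348)
    for (x,y) in ([(222,222),(200,203),(300,180),(281,283),(290,320)] if n=="scene" else [(345,330),(150,250),(342,157),(315,215)]): print(n,(x,y),i[y,x],h[y,x],d[y,x].round(3),p[y,x].round(3))
    z=p[...,2]
    print('rack');st(ok&box&(h[...,0]>8)&(h[...,0]<25)&(h[...,1]>70)&(z>.028)&(z<.042),p)
    print('frame');st(ok&box&(z>.05)&(z<.19),p)
    print('plate');st(ok&box&(z>.05)&(z<.105),p)
    print('handle');st(ok&box&(z>.115)&(z<.19)&(i.max(-1)<60),p)
    print('bar');st(ok&(h[...,0]>15)&(h[...,0]<32)&(h[...,1]>170)&(z>.15)&(z<.3),p)
    fb=(u>245)&(u<340)&(v>270)&(v<350) if n=="scene" else (u>285)&(u<362)&(v>190)&(v<235)
    print('foot');st(ok&fb&(z>.006)&(z<.02)&(i.max(-1)<130),p)
E
python3 m.py
```

```text
scene (222, 222) [116 158 174] [ 22  85 174] 1.605 [ 0.564 -0.204  0.039]
scene (200, 203) [167 181 178] [ 36  20 181] 1.711 [ 0.538 -0.358  0.006]
scene (300, 180) [180 188 181] [ 56  11 188] 1.8 [ 0.19  -0.163 -0.002]
scene (281, 283) [ 39 143 170] [ 24 197 170] 1.231 [0.696 0.198 0.211]
scene (290, 320) [82 82 78] [90 12 82] 1.317 [0.704 0.237 0.067]
rack
442
[[0.507, -0.322, 0.029], [0.559, -0.199, 0.036], [0.577, -0.122, 0.04]]
  line [ 0.5551 -0.2061] 98.89 rect [ 542.  -222.8   68.   207.9    3.1]
frame
796
[[0.37, -0.315, 0.052], [0.542, -0.227, 0.099], [0.549, -0.139, 0.167]]
  line [ 0.5242 -0.2264] 46.34 rect [ 456.3 -230.9  184.8  185.5    1.8]
plate
443
[[0.369, -0.314, 0.051], [0.542, -0.232, 0.076], [0.549, -0.139, 0.104]]
  line [ 0.5144 -0.2283] 18.64 rect [ 455.2 -232.9  184.6  185.     3. ]
handle
24
[[0.54, -0.235, 0.125], [0.544, -0.222, 0.144], [0.548, -0.211, 0.16]]
  line [ 0.5435 -0.2216] 87.02 rect [ 544.3 -223.2    8.3   25.1    7.8]
bar
211
[[0.689, 0.12, 0.209], [0.697, 0.207, 0.213], [0.706, 0.272, 0.218]]
  line [0.6974 0.202 ] 86.09 rect [696.7 195.2 1
[... 655 characters left out ...]
.097], [0.689, -0.004, 0.168]]
  line [ 0.5554 -0.2012] 69.06 rect [ 573.1 -144.5  348.1  116.7   62.2]
plate
897
[[0.527, -0.321, 0.051], [0.537, -0.197, 0.07], [0.691, -0.0, 0.103]]
  line [ 0.5712 -0.1711] 67.11 rect [ 573.1 -144.5  348.1  116.7   62.2]
handle
211
[[0.53, -0.249, 0.117], [0.532, -0.238, 0.144], [0.54, -0.144, 0.163]]
  line [ 0.5334 -0.2291] 91.72 rect [ 534.  -196.1    9.7  108.3    1.4]
bar
143
[[0.68, 0.108, 0.198], [0.688, 0.171, 0.211], [0.696, 0.256, 0.214]]
  line [0.6878 0.1742] 87.47 rect [688.  185.  156.1  16.5  87.5]
foot
1724
[[0.563, 0.093, 0.007], [0.638, 0.176, 0.011], [0.727, 0.287, 0.016]]
  line [0.6404 0.1807] 93.28 rect [680.2 199.3 221.3 238.3  86.6]
```

View pics/crop1.png

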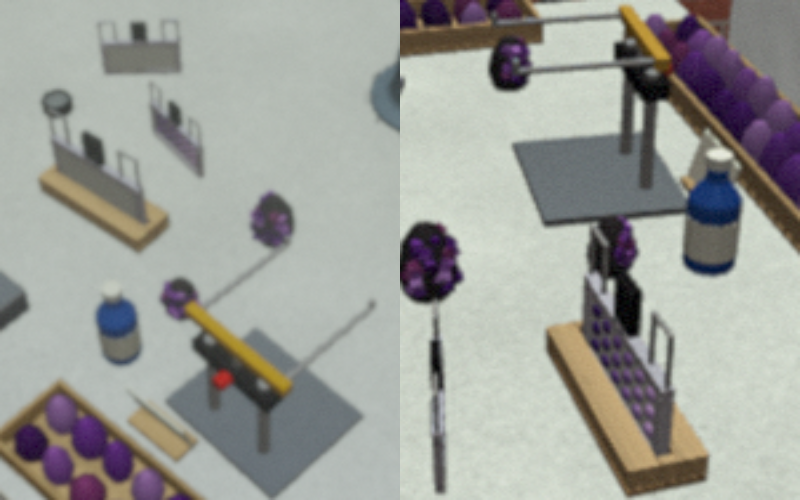

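The crop confirms the frame: the large one in the wooden rack, stones facing the robot, with its black handle at about scene (218,196). The two smaller look-alikes stand loose on the table. Next I locate the obstacles near the path while moving in over the handle.

Run:
```python
from h import *
for n in("scene","side"):
    d=np.load(f"pics/{n}0.npy");p=cloud(n,d);z=p[...,2]
    m=((d>0)&(z>.022)&(z<.33)&(p[...,0]>.25)&(p[...,0]<.85)&(abs(p[...,1])<.5)).astype(np.uint8)
    k,l,s,c=cv2.connectedComponentsWithStats(m)
    for j in range(1,k):
        if s[j,4]>40:
            q=p[l==j];print(n,c[j].round(),np.percentile(q,[3,50,97],axis=0).round(3).tolist())
```

```text
scene [235. 150.] [[0.252, -0.46, 0.025], [0.281, -0.42, 0.061], [0.318, -0.387, 0.117]]
scene [255. 186.] [[0.366, -0.288, 0.024], [0.38, -0.221, 0.069], [0.393, -0.159, 0.118]]
scene [222. 210.] [[0.443, -0.437, 0.024], [0.544, -0.218, 0.047], [0.575, -0.125, 0.163]]
scene [166. 185.] [[0.56, -0.498, 0.026], [0.591, -0.475, 0.063], [0.616, -0.46, 0.098]]
scene [284. 273.] [[0.407, -0.01, 0.031], [0.692, 0.159, 0.17], [0.713, 0.271, 0.215]]
scene [158. 250.] [[0.744, -0.383, 0.033], [0.799, -0.257, 0.059], [0.847, -0.16, 0.067]]
scene [229. 272.] [[0.688, -0.025, 0.027], [0.715, -0.0, 0.095], [0.733, 0.015, 0.152]]
scene [267. 359.] [[0.807, -0.01, 0.026], [0.831, 0.255, 0.049], [0.849, 0.486, 0.078]]
scene [248. 313.] [[0.757, 0.075, 0.025], [0.767, 0.128, 0.067], [0.771, 0.17, 0.079]]
scene [377. 356.] [[0.603, 0.464, 0.026], [0.628, 0.484, 0.068], [0.643, 0.499, 0.085]]
side [360. 196.] [[0.584, -0.04, 0.026], [0.716, 0.136, 0.062], [0.843, 0.474, 0.211]]
side [334. 293.] [[0.502, -0.332, 0.025], [0.533, -0.246, 0.043], [0.605, -0.013, 0.162]]
side [260. 249.] [[0.381, -0.027, 0.024], [0.406, -0.015, 0.06], [0.437, 0.012, 0.09]]
side [451. 302.] [[0.735, -0.401, 0.026], [0.785, -0.313, 0.051], [0.846, -0.179, 0.063]]
side [264. 306.] [[0.359, -0.294, 0.024], [0.369, -0.264, 0.082], [0.39, -0.164, 0.119]]
side [236. 388.] [[0.253, -0.465, 0.024], [0.282, -0.429, 0.068], [0.316, -0.398, 0.116]]
side [395. 378.] [[0.548, -0.499, 0.032], [0.566, -0.489, 0.081], [0.597, -0.465, 0.097]]
side [316. 398.] [[0.406, -0.477, 0.022], [0.428, -0.461, 0.025], [0.454, -0.431, 0.027]]
```

>>> apply_moves([
  [0,0,-20,0,0,0,100],
  [0,0,-40,0,0,0,100],
  [0,0,-60,0,0,0,100],
  [0,0,-80,0,0,0,100],
  [0,0,-80,0,0,0.1,100],
  [0,0,-80,0,0,0.2,100],
  [0,0,-80,0,0,0.3,100],
  [0,0,-80,0,0,0.4,100],
  [0,0,-80,0,0,0.5,100],
  [0,0,-80,0,0,0.6,100],
], force=60)

```text
clock: 1.35
tool_pos: [0.262, 0.5951, 0.3126]
eef_rot: [-0.0, 0.487, 0.873, 0.0]
wrist_force: [0.2, -0.0, -0.1]
width: 0.0854
grip_force: 0.0
```

>>> apply_moves([
  [-50,8,-25,0,0,0.05,100],
  [-107,17,-50,0,0,0.1,100],
  [-164,26,-75,0,0,0.16,100],
  [-221,35,-95,0,0,0.22,100],
  [-280,44,-107,0,0,0.28,100],
  [-340,53,-107,0,0,0.34,100],
  [-400,62,-107,0,0,0.4,100],
  [-458,71,-107,0,0,0.46,100],
  [-514,80,-107,0,0,0.5,100],
  [-514,80,-107,0,0,0.5,100],
])

```text
clock: 2.6
tool_pos: [0.6042, 0.1928, 0.4196]
eef_rot: [0.002, 0.691, 0.722, -0.0]
wrist_force: [-0.2, 0.1, -0.8]
width: 0.0853
grip_force: 0.0
```

Run:
```python
from h import *
s=sense();i,d=capture("wrist");print(s['tool_pos'].round(4),s['eef_rot'].round(4),s['qpos'].round(2),s['wrist_force'])
np.save("pics/w1d.npy",d);np.save("pics/w1i.npy",i);np.savez("pics/w1s.npz",tool_pos=s['tool_pos'],eef_rot=s['eef_rot']);cv2.imwrite("pics/w1.png",i)
```

```text
[0.6042 0.1928 0.4196] [ 2.200e-03  6.915e-01  7.224e-01 -3.000e-04] [-0.77  0.28  0.51  1.39 -0.13  1.5  -0.23] [-0.19102146  0.13987541 -0.80493718]
```

View pics/w1.png

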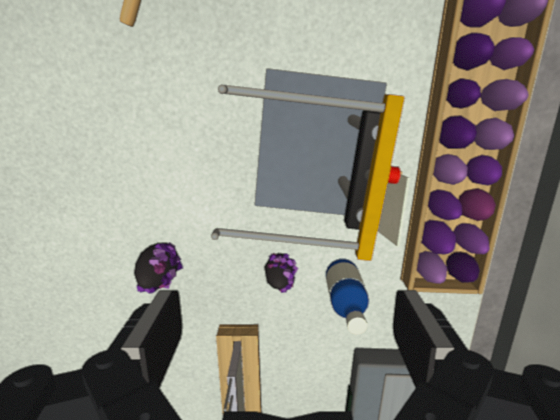

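The wrist view shows the hook tips at (222,89) on the left and (214,233) on the right, the yellow bar from (394,97) to (366,258), and the frame in the rack at about (238,375). I take the stand's position from the tips, rods and bar.

Run:
```python
from h import *
i=np.load("pics/w1i.npy");d=np.load("pics/w1d.npy");s=np.load("pics/w1s.npz");p=cloud("wrist",d,s);h=cv2.cvtColor(i,cv2.COLOR_BGR2HSV);z=p[...,2];v,u=np.mgrid[:420,:560]
def rect(q):return np.round(np.hstack(cv2.minAreaRect((q[:,:2]*1000).astype(np.float32))),1)
y=(h[...,0]>15)&(h[...,0]<32)&(h[...,1]>170)&(z>.15)&(u>340);q=p[y];print('bar',len(q),rect(q),np.percentile(z[y],[10,50,90]).round(4))
C=[]
for nm,b in(('L',(70,120)),('R',(222,256))):
    m=(z>.17)&(z<.26)&(v>b[0])&(v<b[1])&(u>205)&(u<350);q=p[m]
    rod=q[q[:,0]>q[:,0].min()+.015];tip=q[q[:,0]<q[:,0].min()+.008]
    f=np.polyfit(rod[:,0],rod[:,1],1);print(nm,len(q),'minx',np.percentile(q[:,0],1).round(4),'tip',tip.mean(0).round(4),tip[:,2].max().round(4),'rod z',np.percentile(rod[:,2],[10,50,90]).round(4),'slope deg',np.degrees(np.arctan(f[0])).round(2),'y at .57',np.polyval(f,.57).round(4), 'by x', [(x,np.median(rod[abs(rod[:,0]-x)<.005,2]).round(4)) for x in(.56,.6,.64)])
m=(z>.006)&(z<.018)&(u>250)&(u<390)&(v>60)&(v<220)&(h[...,2]<140);q=p[m];print('foot',rect(q),np.median(q[:,2]))
m=(d>0)&(z<.01)&(u<200)&(v<220);print('table',np.percentile(z[m],[10,50,90]).round(4))
m=(z>.03)&(z<.045)&(v>320)&(u>200)&(u<270)&(h[...,1]>70);print('rack',rect(p[m]))
m=(z>.15)&(z<.18)&(v>320)&(u>200)&(u<270);print('ftop',m.sum(), p[m].mean(0) if m.any() else 0)
```

```text
bar 3014 [650.9 194.5 162.5 105.4  88.7] [0.2066 0.2119 0.2131]
L 1204 minx 0.5423 tip [0.545  0.2731 0.2151] 0.2213 rod z [0.2048 0.2064 0.2078] slope deg -3.75 y at .57 0.2715 by x [(0.56, np.float64(0.2063)), (0.6, np.float64(0.2067)), (0.64, np.float64(0.2064))]
R 1089 minx 0.5328 tip [0.5356 0.1352 0.2135] 0.2197 rod z [0.204  0.2064 0.2076] slope deg -3.58 y at .57 0.1323 by x [(0.56, np.float64(0.2062)), (0.6, np.float64(0.2066)), (0.64, np.float64(0.2065))]
foot [648.2 196.3 198.2 168.2  86.3] 0.011956908663604326
table [-0.0012  0.      0.0013]
rack [ 538.  -203.9   70.4  168.1    3.1]
ftop 41 [ 0.53503436 -0.14054292  0.16065693]
```

>>> apply_moves([
  [-50,-10,0,0,0,0,100],
  [-105,-21,0,0,0,0,100],
  [-160,-32,15,0,0,0,100],
  [-215,-43,35,0,0,-0.01,100],
  [-270,-54,55,0,0,-0.01,100],
  [-325,-65,75,0,0,-0.01,100],
  [-375,-75,90,0,0,-0.01,100],
  [-415,-83,100,0,0,-0.01,100],
  [-415,-83,100,0,0,-0.01,100],
  [-415,-83,100,0,0,-0.01,100],
])

```text
clock: 3.9
tool_pos: [0.5427, -0.2159, 0.3188]
eef_rot: [-0.0, 0.682, 0.731, 0.001]
wrist_force: [0.1, 0.7, 0.2]
width: 0.0855
grip_force: 0.0
```

Run:
```python
from h import *
s=sense();i,d=capture("wrist");print(s['tool_pos'].round(4),s['eef_rot'].round(4),s['qpos'].round(2))
cv2.imwrite("pics/w2.png",i);p=cloud("wrist",d,s);z=p[...,2]
def rect(q):return np.round(np.hstack(cv2.minAreaRect((q[:,:2]*1000).astype(np.float32))),1)
near=(abs(p[...,0]-.539)<.04)&(abs(p[...,1]+.225)<.13)&(d>0)
for nm,a,b in(('rack',.03,.04),('platetop',.1,.116),('handle/eyetops',.155,.175)):
    m=(near&(z>a)&(z<b)).astype(np.uint8);k,l,st,c=cv2.connectedComponentsWithStats(m)
    for j in range(1,k):
        if st[j,4]>25: print(nm,st[j,4],c[j].round(),rect(p[l==j]),np.median(p[l==j],axis=0).round(4))
m=near&(z>.155)&(z<.175)&(i.max(-1)<60);print('black',m.sum(),rect(p[m]),p[m].mean(0).round(4))
```

```text
[ 0.5427 -0.2159  0.3188] [-2.000e-04  6.822e-01  7.312e-01  1.000e-03] [-0.31  0.23  0.74  1.68 -0.16  1.29  0.52]
rack 8426 [283. 163.] [ 538.4 -226.6   70.2  210.6    3. ] [ 0.5417 -0.2113  0.035 ]
platetop 685 [283. 142.] [ 535.8 -175.6   11.9   73.3    2.6] [ 0.5374 -0.1864  0.11  ]
platetop 366 [281. 248.] [ 541.8 -291.6   11.7   52.7    2.5] [ 0.542  -0.2819  0.1101]
handle/eyetops 331 [282. 125.] [ 534.8 -158.4    4.7   37.3    3.8] [ 0.5348 -0.1584  0.1684]
handle/eyetops 590 [281. 208.] [ 538.5 -228.1   12.    35.6    3.4] [ 0.5384 -0.2271  0.1617]
handle/eyetops 230 [280. 283.] [ 542.1 -297.7    4.8   37.5    2.4] [ 0.5419 -0.2949  0.1684]
black 511 [ 539.5 -245.3   10.3   70.1    3.5] [ 0.5382 -0.2266  0.1617]
```

View pics/w2.png

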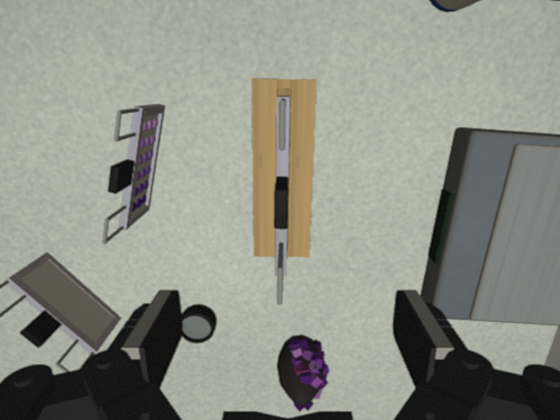

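The handle top is at pixel (281,205), measured at (0.5385, −0.228, 0.162) with yaw 3°, which matches the expected height and the eye spacing. Descending.

>>> apply_moves([
  [-4,-2,10,0,0,0.01,100],
  [-8,-4,40,0,0,0.017,100],
  [-12,-5,75,0,0,0.017,100],
  [-12,-5,110,0,0,0.017,100],
  [-12,-5,140,0,0,0.017,100],
  [-12,-5,160,0,0,0.017,100],
  [-12,-5,170,0,0,0.017,100],
  [-12,-5,170,0,0,0.017,100],
  [-12,-5,170,0,0,0.017,100],
  [-12,-5,170,0,0,0.017,100],
])

```text
clock: 5.2
tool_pos: [0.5382, -0.2312, 0.1494]
eef_rot: [0.001, 0.69, 0.724, 0.001]
wrist_force: [0.3, -0.8, -1.1]
width: 0.0859
grip_force: 0.0
```

>>> apply_moves([
  [1,0,8,0,0,0,100],
  [3,0,16,0,0,0,100],
  [3,0,21,0,0,0,100],
  [3,0,21,0,0,0,60],
  [3,0,21,0,0,0,30],
  [3,0,21,0,0,0,15],
  [3,0,21,0,0,0,0],
  [3,0,21,0,0,0,0],
  [3,0,21,0,0,0,0],
  [3,0,21,0,0,0,0],
], force=60)

```text
clock: 6.45
tool_pos: [0.5377, -0.2279, 0.1276]
eef_rot: [0.0, 0.69, 0.724, 0.0]
wrist_force: [0.6, -0.2, 1.9]
width: 0.0112
grip_force: 59.2
```

>>> apply_moves([
  [0,0,-5,0,0,0,0],
  [0,0,-12,0,0,0,0],
  [0,0,-22,0,0,0,0],
  [0,0,-35,0,0,0,0],
  [0,0,-55,0,0,0,0],
  [0,0,-80,0,0,0,0],
  [0,0,-105,0,0,0,0],
  [0,0,-125,0,0,0,0],
  [0,0,-135,0,0,0,0],
  [0,0,-135,0,0,0,0],
])

```text
clock: 7.7
tool_pos: [0.5375, -0.2279, 0.2631]
eef_rot: [0.001, 0.69, 0.724, 0.0]
wrist_force: [0.6, -0.6, -4.1]
width: 0.0108
grip_force: 58.7
```

>>> apply_moves([
  [10,-12,0,0,0,0.0,0],
  [35,-28,0,0,0,0.02,0],
  [75,-42,0,0,0,0.04,0],
  [120,-44,0,0,0,0.06,0],
  [170,-44,0,0,0,0.08,0],
  [225,-42,0,0,0,0.1,0],
  [280,-40,0,0,0,0.117,0],
  [330,-38,0,0,0,0.117,0],
  [365,-36,0,0,0,0.117,0],
  [385,-34,0,0,0,0.117,0],
])

```text
clock: 8.95
tool_pos: [0.4824, 0.1571, 0.261]
eef_rot: [-0.001, 0.729, 0.684, -0.001]
wrist_force: [0.2, -0.5, -3.7]
width: 0.011
grip_force: 58.7
```

>>> apply_moves([
  [10,0,0,0,0,0,0],
  [25,0,0,0,0,0,0],
  [40,0,0,0,0,0,0],
  [48,0,0,0,0,0,0],
  [52,0,0,0,0,0,0],
  [52,0,0,0,0,0,0],
  [52,0,0,0,0,0,0],
  [52,0,0,0,0,0,0],
  [52,0,0,0,0,0,0],
  [52,0,0,0,0,0,0],
])

```text
clock: 10.2
tool_pos: [0.4879, 0.2069, 0.2623]
eef_rot: [-0.0, 0.731, 0.683, 0.0]
wrist_force: [-0.3, 0.8, -2.2]
width: 0.0113
grip_force: 58.7
```

Run:
```python
from h import *
s=sense();print(s['tool_pos'].round(4),s['eef_rot'].round(4),s['qpos'].round(2),s['wrist_force'])
i,d=capture("wrist");cv2.imwrite("pics/w3.png",i);p=cloud("wrist",d,s);z=p[...,2]
def rect(q):return np.round(np.hstack(cv2.minAreaRect((q[:,:2]*1000).astype(np.float32))),1)
near=(abs(p[...,0]-s['tool_pos'][0])<.035)&(d>0)
m=(near&(z>.285)&(z<.315)).astype(np.uint8);k,l,st,c=cv2.connectedComponentsWithStats(m)
for j in range(1,k):
    if st[j,4]>25: print(st[j,4],c[j].round(),rect(p[l==j]),np.median(p[l==j],axis=0).round(4))
for n in("scene","side"):
    i,d=capture(n);cv2.imwrite(f"pics/{n}1.png",i);p=cloud(n,d);np.save(f"pics/{n}1.npy",p)
```

```text
[0.4879 0.2069 0.2623] [-0.      0.7308  0.6826  0.    ] [-0.85  0.13  0.41  1.87 -0.05  1.16 -0.5 ] [-0.26389903  0.75114186 -2.21330506]
2455 [287. 140.] [492.5 276.   37.7   4.9  86.5] [0.4926 0.2777 0.3031]
9815 [287. 336.] [488.1 219.3  50.1  51.3  42.1] [0.4881 0.217  0.2994]
```

View pics/w3.png

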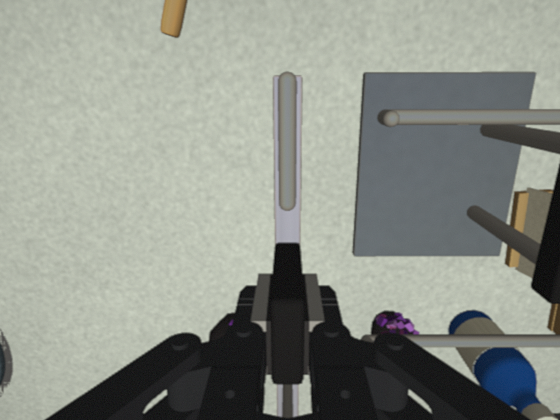

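The left eye is at pixel (287,140) and agrees with the TCP to 1–2 mm. The left hook tip is at (390,118), 86 mm behind the frame. Lowering to entry height next.

>>> apply_moves([
  [0,0,8,0,0,0,0],
  [0,0,20,0,0,0,0],
  [0,0,32,0,0,0,0],
  [0,0,44,0,0,0,0],
  [0,0,54,0,0,0,0],
  [0,0,60,0,0,0,0],
  [0,0,61,0,0,0,0],
  [0,0,61,0,0,0,0],
  [0,0,61,0,0,0,0],
  [0,0,61,0,0,0,0],
])

```text
clock: 11.6
tool_pos: [0.4882, 0.2071, 0.2017]
eef_rot: [0.0, 0.731, 0.683, 0.0]
wrist_force: [0.9, 0.6, -2.8]
width: 0.0108
grip_force: 58.7
```

Run:
```python
from h import *
s=sense();print(s['tool_pos'].round(4),s['eef_rot'].round(4),s['wrist_force'].round(2))
i,d=capture("side");cv2.imwrite("pics/s2.png",cv2.resize(i[110:260,240:400],(800,600),interpolation=cv2.INTER_CUBIC))
```

```text
[0.4882 0.2071 0.2017] [0.000e+00 7.307e-01 6.827e-01 4.000e-04] [ 0.9   0.63 -2.77]
```

View pics/s2.png

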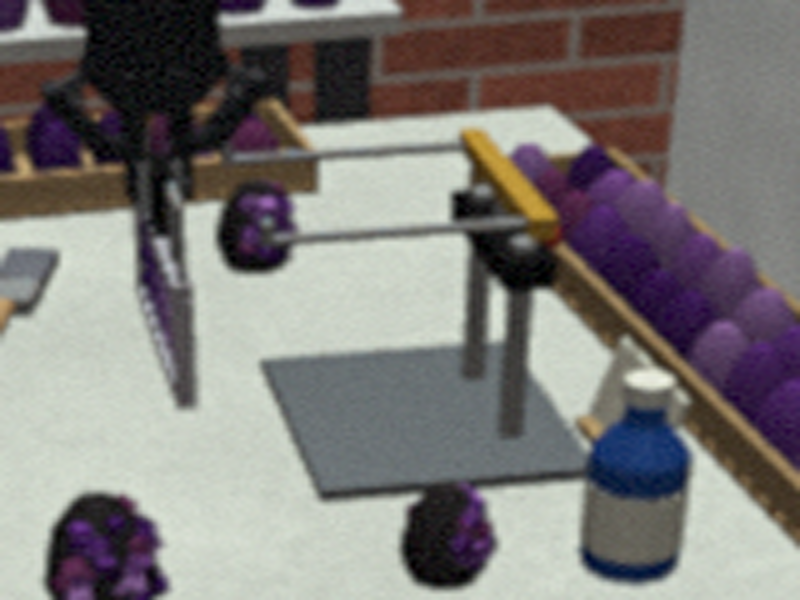

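The near eye spans about rows 180–265 at column 180, and the near hook's tip is at (268,228), level with the eye's middle. Advancing along the hooks.

>>> apply_moves([
  [0,5,0,0,0,0,0],
  [1,14,0,0,0,0,0],
  [1,25,0,0,0,0,0],
  [1,37,0,0,0,0,0],
  [1,50,0,0,0,0,0],
  [1,65,0,0,0,0,0],
  [1,80,0,0,0,0,0],
  [1,95,0,0,0,0,0],
  [1,106,0,0,0,0,0],
  [1,111,0,0,0,0,0],
])

```text
clock: 12.9
tool_pos: [0.5995, 0.2002, 0.2012]
eef_rot: [0.0, 0.731, 0.682, -0.0]
wrist_force: [0.3, 0.4, -2.2]
width: 0.0111
grip_force: 58.8
```

>>> apply_moves([
  [0,0,3,0,0,0,0],
  [0,0,7,0,0,0,0],
  [0,0,11,0,0,0,0],
  [0,0,15,0,0,0,0],
  [0,0,18,0,0,0,0],
  [0,0,20,0,0,0,0],
  [0,0,20,0,0,0,0],
  [0,0,20,0,0,0,0],
  [0,0,20,0,0,0,0],
  [0,0,20,0,0,0,0],
])

```text
clock: 14.15
tool_pos: [0.5988, 0.2005, 0.1814]
eef_rot: [0.0, 0.731, 0.683, 0.0]
wrist_force: [0.3, 0.3, -2.9]
width: 0.0112
grip_force: 58.8
```

Run:
```python
from h import *
F=[]
for k in range(6):
    i,d=capture("wrist");F.append(sense()['wrist_force'])
s=sense();print(s['tool_pos'].round(4),s['eef_rot'].round(4),np.mean(F,0).round(2),np.std(F,0).round(2),s['wrist_torque'])
p=cloud("wrist",d,s);z=p[...,2]
m=(abs(p[...,0]-s['tool_pos'][0])<.03)&(p[...,1]>.25)&(p[...,1]<.31)&(z>.212)&(z<.25);q=p[m];print(len(q),np.percentile(q,[2,50,98],axis=0).round(4))
```

```text
[0.5987 0.2005 0.1813] [-0.      0.7307  0.6826  0.    ] [-0.15  0.1  -3.21] [0.32 0.52 0.35] [ 0.06510593  0.04559224 -0.04635998]
2451 [[0.6005 0.2524 0.2201]
 [0.6034 0.2716 0.2221]
 [0.6063 0.2873 0.2235]]
```

>>> apply_moves([
  [0,0,1,0,0,0,0],
  [0,0,2,0,0,0,0],
  [0,0,3,0,0,0,0],
  [0,0,4,0,0,0,0],
  [0,0,5,0,0,0,0],
  [0,0,6,0,0,0,0],
  [0,0,7,0,0,0,0],
  [0,0,8,0,0,0,0],
  [0,0,8,0,0,0,0],
  [0,0,8,0,0,0,0],
])

```text
clock: 15.7
tool_pos: [0.5988, 0.2005, 0.1733]
eef_rot: [0.0, 0.731, 0.683, 0.0]
wrist_force: [0.2, -0.2, -3.3]
width: 0.0115
grip_force: 58.8
```

```bash
cat > f.py <<'E'
from h import *
F=[]
for k in range(4):
    capture("side");F.append(sense()['wrist_force'])
s=sense();print(s['clock'],s['tool_pos'].round(4),np.mean(F,0).round(2),np.std(F,0).round(2),s['wrist_torque'].round(3))
E
python3 f.py
```

```text
15.9 [0.5988 0.2005 0.1733] [-0.02  0.25 -2.99] [0.31 0.5  0.32] [0.01  0.001 0.003]
```

>>> apply_moves([
  [0,0,0.5,0,0,0,0],
  [0,0,1,0,0,0,0],
  [0,0,1.5,0,0,0,0],
  [0,0,2,0,0,0,0],
  [0,0,2.5,0,0,0,0],
  [0,0,3,0,0,0,0],
  [0,0,3,0,0,0,0],
  [0,0,3,0,0,0,0],
  [0,0,3,0,0,0,0],
  [0,0,3,0,0,0,0],
])

```text
clock: 17.15
tool_pos: [0.5988, 0.2005, 0.1704]
eef_rot: [0.0, 0.731, 0.683, 0.0]
wrist_force: [-0.2, 0.4, -1.8]
width: 0.0116
grip_force: 58.9
```

```bash
python3 f.py
```

```text
17.35 [0.5988 0.2004 0.1703] [ 0.05 -0.51 -1.74] [0.6  0.72 0.47] [-0.003  0.046 -0.032]
```

>>> apply_moves([
  [0,0,0.3,0,0,0,0],
  [0,0,0.6,0,0,0,0],
  [0,0,0.9,0,0,0,0],
  [0,0,1.2,0,0,0,0],
  [0,0,1.5,0,0,0,0],
  [0,0,1.5,0,0,0,0],
  [0,0,1.5,0,0,0,0],
  [0,0,1.5,0,0,0,0],
  [0,0,1.5,0,0,0,0],
  [0,0,1.5,0,0,0,0],
])

```text
clock: 18.6
tool_pos: [0.5988, 0.2005, 0.1689]
eef_rot: [0.0, 0.731, 0.683, 0.0]
wrist_force: [-2.3, 0.1, 3.3]
width: 0.0112
grip_force: 59.6
```

```bash
python3 f.py
```

```text
18.8 [0.5989 0.2005 0.1689] [-2.25 -0.36  3.27] [0.43 0.37 0.45] [-0.106  0.271 -0.048]
```

>>> apply_moves([
  [0,0,0.4,0,0,0,0],
  [0,0,0.8,0,0,0,0],
  [0,0,1.1,0,0,0,0],
  [0,0,1.4,0,0,0,0],
  [0,0,1.4,0,0,0,0],
  [0,0,1.4,0,0,0,0],
  [0,0,1.4,0,0,0,0],
  [0,0,1.4,0,0,0,0],
  [0,0,1.4,0,0,0,0],
  [0,0,1.4,0,0,0,0],
])

```text
clock: 20.05
tool_pos: [0.5989, 0.2005, 0.168]
eef_rot: [-0.0, 0.731, 0.683, 0.0]
wrist_force: [-3.9, -0.4, 6.2]
width: 0.0112
grip_force: 60.2
```

```bash
python3 f.py
```

```text
20.25 [0.5989 0.2005 0.168 ] [-2.76 -0.72  6.34] [0.21 0.34 0.27] [-0.207  0.554  0.009]
```

>>> apply_moves([
  [0,0,0.3,0,0,0,0],
  [0,0,0.6,0,0,0,0],
  [0,0,0.6,0,0,0,0],
  [0,0,0.6,0,0,0,0],
  [0,0,0.6,0,0,0,0],
  [0,0,0.6,0,0,0,0],
  [0,0,0.6,0,0,0,0],
  [0,0,0.6,0,0,0,0],
  [0,0,0.6,0,0,0,0],
  [0,0,0.6,0,0,0,0],
])

```text
clock: 21.5
tool_pos: [0.5989, 0.2005, 0.1678]
eef_rot: [-0.0, 0.731, 0.683, 0.0]
wrist_force: [-2.8, -0.5, 7.1]
width: 0.0112
grip_force: 60.3
```

```bash
python3 f.py
```

```text
21.7 [0.5989 0.2005 0.1677] [-3.42 -0.96  7.19] [0.32 0.48 0.47] [-0.274  0.653  0.069]
```

>>> apply_moves([
  [0,0,0.2,0,0,0,0],
  [0,0,0.4,0,0,0,0],
  [0,0,0.4,0,0,0,0],
  [0,0,0.4,0,0,0,0],
  [0,0,0.4,0,0,0,0],
  [0,0,0.4,0,0,0,0],
  [0,0,0.4,0,0,0,0],
  [0,0,0.4,0,0,0,0],
  [0,0,0.4,0,0,0,0],
  [0,0,0.4,0,0,0,0],
])

```text
clock: 22.95
tool_pos: [0.5989, 0.2005, 0.1675]
eef_rot: [-0.0, 0.731, 0.683, 0.0]
wrist_force: [-3.3, -0.3, 8.1]
width: 0.0106
grip_force: 60.4
```

```bash
python3 f.py
```

```text
23.15 [0.5989 0.2005 0.1675] [-3.74 -0.85  8.18] [0.49 0.42 0.7 ] [-0.253  0.658  0.015]
```

>>> apply_moves([
  [0,0,0,0,0,0,0],
  [0,0,0,0,0,0,0],
  [0,0,0,0,0,0,0],
  [0,0,0,0,0,0,0],
  [0,0,0,0,0,0,0],
  [0,0,0,0,0,0,0],
  [0,0,0,0,0,0,0],
  [0,0,0,0,0,0,0],
  [0,0,0,0,0,0,0],
  [0,0,0,0,0,0,0],
])

```text
clock: 24.4
tool_pos: [0.5989, 0.2006, 0.1675]
eef_rot: [-0.0, 0.731, 0.683, 0.0]
wrist_force: [-4.4, -0.3, 7.6]
width: 0.0112
grip_force: 60.4
```

>>> apply_moves([
  [0,0,-0.4,0,0,0,0],
  [0,0,-0.8,0,0,0,0],
  [0,0,-1.2,0,0,0,0],
  [0,0,-1.6,0,0,0,0],
  [0,0,-2,0,0,0,0],
  [0,0,-2.4,0,0,0,0],
  [0,0,-2.8,0,0,0,0],
  [0,0,-3,0,0,0,0],
  [0,0,-3,0,0,0,0],
  [0,0,-3,0,0,0,0],
])

```text
clock: 25.65
tool_pos: [0.5988, 0.2005, 0.1692]
eef_rot: [0.0, 0.731, 0.683, 0.0]
wrist_force: [-0.1, -0.1, 1.7]
width: 0.0114
grip_force: 59.7
```

```bash
python3 f.py
```

```text
25.85 [0.5988 0.2005 0.1693] [-0.63 -0.15  2.22] [0.71 0.47 0.59] [-0.009  0.108  0.04 ]
```

The pull was held for over a second. I ease up a little more so only the frame's own weight rests on the hooks, then open gently.

>>> apply_moves([
  [0,0,-0.3,0,0,0,0],
  [0,0,-0.6,0,0,0,0],
  [0,0,-0.6,0,0,0,0],
  [0,0,-0.6,0,0,0,0],
  [0,0,-0.6,0,0,0,16],
  [0,0,-0.6,0,0,0,20],
  [0,0,-0.6,0,0,0,25],
  [0,0,-0.6,0,0,0,30],
  [0,0,-0.6,0,0,0,40],
  [0,0,-0.6,0,0,0,45],
], force=20)

```text
clock: 27.1
tool_pos: [0.5987, 0.2005, 0.17]
eef_rot: [-0.0, 0.731, 0.683, -0.0]
wrist_force: [-0.8, 0.9, -0.8]
width: 0.0384
grip_force: 0.0
```

```bash
python3 f.py
python3 - <<'E'
from h import *
s=sense();i,d=capture("wrist");print(s['tool_pos'].round(4),s['width']);cv2.imwrite("pics/w4.png",i)
p=cloud("wrist",d,s);z=p[...,2]
m=(abs(p[...,0]-s['tool_pos'][0])<.03)&(p[...,1]>.25)&(p[...,1]<.31)&(z>.2095)&(z<.25);q=p[m];print(len(q),np.percentile(q,[2,50,98],axis=0).round(4))
E
```

```text
27.3 [0.5987 0.2005 0.17  ] [-0.06  0.66 -0.1 ] [0.39 0.34 0.45] [0.046 0.044 0.008]
[0.5987 0.2005 0.17  ] 0.0384761017159761
2201 [[0.6006 0.2526 0.2096]
 [0.6034 0.2714 0.2108]
 [0.6061 0.2872 0.2121]]
```

View pics/w4.png

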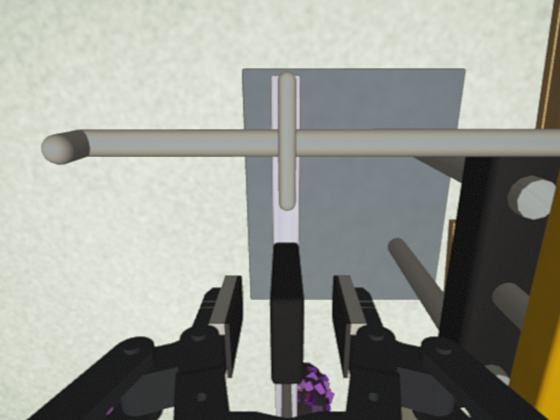

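The frame hangs with the left eye's wire (287,140) across the hook, and the fingers stand clear on both sides of the handle (287,310). Retreating straight up.

>>> apply_moves([
  [0,0,-4,0,0,0,50],
  [0,0,-12,0,0,0,50],
  [0,0,-24,0,0,0,50],
  [0,0,-40,0,0,0,50],
  [0,0,-60,0,0,0,50],
  [0,0,-85,0,0,0,50],
  [0,0,-110,0,0,0,50],
  [0,0,-130,0,0,0,50],
  [0,0,-140,0,0,0,50],
  [0,0,-140,0,0,0,50],
])

```text
clock: 28.6
tool_pos: [0.5991, 0.2006, 0.3108]
eef_rot: [0.0, 0.731, 0.683, 0.001]
wrist_force: [-0.6, 0.0, -0.7]
width: 0.0423
grip_force: 0.0
```

Run:
```python
from h import *
def meas():
    s=sense();i,d=capture("wrist");p=cloud("wrist",d,s);z=p[...,2];print(s['clock'],s['tool_pos'].round(4))
    for lo,hi in((.25,.292),(.112,.15)):
        m=(abs(p[...,0]-.6)<.025)&(p[...,1]>lo)&(p[...,1]<hi)&(z>.2095)&(z<.23);q=p[m];print(len(q),q.mean(0).round(4) if len(q) else 0)
    return i
meas();i=meas();cv2.imwrite("pics/w5.png",i)
```

```text
28.6 [0.5991 0.2006 0.3108]
425 [0.6034 0.2698 0.2108]
252 [0.5942 0.131  0.2108]
28.65 [0.5985 0.2004 0.3097]
409 [0.6034 0.2697 0.2108]
250 [0.5942 0.1314 0.2108]
```

View pics/w5.png

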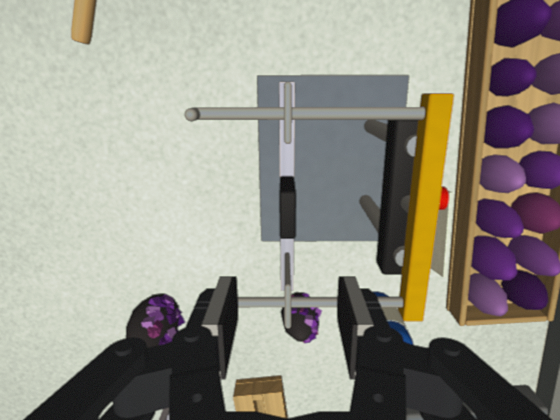

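Both eyes rest on their hooks, at (288,113) and (288,302), level at z 0.211 and not moving. The gripper is clear, so I hand in.

```bash
python3 -c "
from bench import *
print(close_job())"
```

```text
the job is handed in; nothing more can be done
None
```

The frame hangs level and still by both eyes on the two hooks, stones facing forward, after a held pull of about 8 N beyond its weight; it is released with the gripper clear and the job is handed in, with no verdict returned.

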